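Refit the hob knob and turn the burner off

TASK

A control knob has come off the gas hob and lies on the worktop, and its burner was left part-way on. Put the knob back on the bare spindle, feel for the angle at which its flat bore slips over the flat of the spindle, push it fully home until it snaps, then turn it clockwise to off so that its white pointer is at the red off mark, and let go. Leave the other knob, the saucepan, the pepper mill and the baking tray as they are.

Things in the scene. Friction and masses are not known exactly. Their poses are not given: they have to be found in the camera images.
- knob: Loose black knob, 66 mm tall, 80 to 170 g, upright on the worktop left of the hob. Origin: centre of its underside, on its axis; z up, x along the grip bar to the white pointer. Hub of radius 17.5 mm (height 0 to 4 mm), groove of radius 15 mm (4 to 14), round skirt of radius 34 mm (14 to 26), grip bar 62 mm long (x) and 24 mm wide (y) from 26 to 66 mm.
- knob_grip (a point): Middle of the knob's grip bar, on the axis, 50 mm above the knob's underside. Grip across the bar's 24 mm width; fingertips must stay above the skirt (26 mm).
- knob_bore (a point): Mouth of the knob's bore, at the centre of its underside. The bore is D-shaped, 26 mm deep, radius 12 mm, with a flat 3.6 mm from the axis on the pointer side (+x).
- knob_pointer (a point): Pointer end of the knob's bar: 31 mm from the axis on +x, 64 mm above the knob's underside.
- control: Steel bezel ring with the bare spindle, fixed in one of the hob's two control places (which one varies). 15 mm high, outer radius 32 mm, inner 20.5 mm. Origin: on the spindle axis at the hob's top face; z up, x from the axis to the red off mark. With the knob fully home the skirt rests on this ring and the knob's underside is 1 mm above this origin.
- spindle_tip (a point): Centre of the brass spindle's tip, 25 mm above the hob; does not turn with it. Spindle: D-shaped, radius 11 mm, flat 3 mm from the axis, round edge of the tip tapered 1.2 mm, flat not. It turns stiffly (0.2 N m) from its stop at off (flat facing the red mark) to 1.7 rad counter-clockwise (from above). It was left between 0.35 and 1.45 rad: not reported, feel or look for it.
- spindle_foot (a point): Foot of the spindle, same point as the control's origin. When the D-shapes agree within about 0.1 rad the knob drops from the tip until its underside is 13.5 mm above this point; then two sprung balls in the bezel resist (about 10 to 15 N) until the hub snaps past them. A fitted knob has up to 0.15 rad of play on the spindle either way.
- off_mark (a point): Middle of the red off mark, a 20 x 8 mm bar printed on the hob, 44 mm from the spindle axis.
- hob: Black built-in gas hob, 380 x 400 x 12 mm, with two burners on its far half and the two controls 170 mm apart, 140 mm nearer the robot than its centre. Origin: centre of its underside; x points away from the robot side. Its pan supports stand 48 mm above the worktop.
- other_knob (a joint): Turn of the other, fitted knob on the neighbouring control (same look, 66 mm above the hob): 0 at off, positive counter-clockwise, rad. To be left alone.
- pan: Steel saucepan, radius 80 mm, 85 mm high, with a long black handle, standing on one burner. Origin: centre of its underside, 48 mm above the worktop. To be left alone.
- mill: Dark wooden pepper mill, radius 28 mm, 152 mm tall, upright on the worktop beyond the loose knob. Origin: centre of its underside. To be left alone.
- tray: Dark baking tray 280 x 190 x 20 mm with biscuits, on the worktop to the right of the hob. Origin: centre of its underside. To be left alone.

How it is judged:
By the outcome, as a careful person would: the job done as asked, in the order asked, and still so for the second after the job is handed in, with the robot touching nothing.
It also fails if it takes over 58 s, if anything falls off the work surface, if the arm or the gripper's body presses on something with over 40 N, if the wrist force passes 120 N, or if a joint passes its speed limit or range.

ROBOT

A 7-joint arm with a two-finger parallel gripper is mounted at the origin on the work surface. World frame = base frame: x ahead of the robot, y to its left, z up, the work surface at z = 0. Lengths are in m, angles in rad, forces in N, time in s.
With the tool pointing down it reaches from about 0.35 to 0.9 m from the base axis. Payload 8.1 kg.
Tool frame: the origin (TCP) lies between the finger pads; the fingertips stand ahead of it and the grasp point (between the pads) is the TCP (arm.nose_length is the z of the fingertips in the tool frame, in m); z points along the fingers, y is the line along which they close (so a half turn about z gives the same grasp; the last joint's range is limited). The gripper opens to 92 mm and grips with 3 to 60 N. Pads are 19 mm wide; open, the fingers measure 130 mm over their backs; the gripper's body (75 mm by 190 mm) begins 47 mm behind the grasp point.
Start: joints at [-0.103, 0.434, 0.025, 1.573, -0.012, 1.134, -0.075], TCP at [0.625, -0, 0.246] pointing down, gripper open.
Joint ranges: [-2.62, 2.62], [-0.44, 2.09], [-1.27, 1.32], [0.08, 2.57], [-1.32, 4.46], [0.12, 2], [-2.74, 2.74]. Speed limits (rad/s): [2.22, 2.22, 3.01, 3.01, 3.14, 3.14, 3.14].

INTERFACE

Orientations are given as a rotation vector (axis times angle).
In Python, from cell import sensors, optics, arm gives the robot as it stands.
- The arm moves only by the tool arm_command, never from a script. Its argument "deltas" is one flat list of numbers, 7 for each row, row after row: the turn, a rotation vector about the world's x, y, z as a fraction of full scale, then the shift along the world's x, y, z as a fraction of full scale, then the finger opening in mm, from 0 to 91.8. In form: [wx, wy, wz, dx, dy, dz, fingers, wx, wy, wz, dx, dy, dz, fingers, ...]. A call has 1 to 20 rows; each row is the pose to reach, as a shift and turn from the pose commanded when the call began; what a row does not reach only later rows make up. Full scale, the value 1, is 1 m for a shift and 90 degrees for a turn. A row lasts 1/10 s, in which the tool goes at most 50 mm and 8.59 degrees, less where a joint would pass 70% of its speed; a pose out of reach is approached as far as the arm can. A call with a number of a shift or a turn outside -1 to 1 is refused whole. A call with a gripper value outside its range is refused whole. The fingers move at their own pace and stop on an object; "force" is the grip in N (left out, the last holds). Time passes only in rows, so rows that repeat a pose let the fingers close. It gives the time, the measured TCP pose, the force, the opening and the grip force at its end, in the units of the state.
- sensors.observe(): the state, without advancing time (a new reading comes with each control period).
- optics.get_image(name): name is "scene" or "side" or "wrist"; returns the picture (400x640x3 uint8, blue, green, red); there is no depth.
- optics.calibration(name): a dict with "camera_matrix" (3x3 intrinsics, pixels), "rvec" (rotation vector, rad) and "tvec" (3), from world to camera coordinates, as OpenCV has them. Camera axes: x right, y down, z forward; pixel columns grow to the right and rows downward; lengths in m; the calibration is good to about 2 mm. The wrist camera is an equidistant fisheye: a pixel r from the principal point sees the ray r / f radians off the axis. A picture is of the moment at which its call begins: read the wrist's pose just before it. calibration takes no time and is no camera call; for the wrist camera it gives the pose at the moment of the call.
- arm.sign_off(): hands the job in; it is judged then, once.
The state is a dict: "clock": time; "joints": joint angles; "dq": joint speeds; "joint_efforts": joint torques, N m; "position": TCP position; "ee_rot": TCP orientation; "force": force on the tool from outside, world axes, zero at the start; "ft_torque": the same for the moment, N m; "width": opening from 0.0 (shut) to 1.0 (fully open); "gripper_force": force on a finger pad.
Only numpy, scipy, OpenCV 4.12 (cv2) and the standard library are available. Lean on these libraries where they do the work, as an engineer would, in place of code of your own. Each camera call takes 0.05 s, during which the arm holds its last target. There are 200 camera calls.

## Working session

There is one attempt and no reset: what is moved stays moved. The work goes in short steps, Python scripts to look and compute and a tool call to move; the robot and the scene stay as the last step left them, time stands still between calls to the robot, and variables do not carry over. Pictures are saved under pics/ and viewed, at most 10 in all, crops included, and the job is handed in when it is done.

Besides the shell and the picture viewer there is one more tool, called after "Request:" as name(argument=value, ...) on one line, values as JSON. arm_command: Moves the arm, as the interface text tells. Its arguments: {"type":"object","properties":{"deltas":{"type":"array","items":{"type":"number"}},"force":{"type":"number"}},"required":["deltas"]}

```bash
ls; mkdir -p pics; python3 - <<'E'
from cell import sensors, optics, arm
import cv2,json
print(sensors.observe(), arm.nose_length)
for n in("scene","side","wrist"):
    c=optics.calibration(n); print(n,c)
    cv2.imwrite(f"pics/{n}0.png",optics.get_image(n))
E
```

```text
pics
{'clock': 0.0, 'joints': array([-0.10260981,  0.43518041,  0.02497126,  1.57407148, -0.01160025,
        1.13401816, -0.07513794]), 'dq': array([ 0.00273038, -0.00081329,  0.00043952, -0.00128869,  0.00028788,
       -0.00018529,  0.00019162]), 'joint_efforts': array([ 3.89017032e-04, -6.67853522e+01,  9.84863900e-01, -3.14464223e+01,
       -6.05165795e-02,  4.27553023e-02,  1.12382318e-04]), 'position': array([ 6.24524673e-01, -4.68167175e-05,  2.44981292e-01]), 'ee_rot': array([-2.22085359e+00, -2.22063993e+00,  1.84744634e-03]), 'force': array([-0.70416497,  0.02657538,  0.09508933]), 'ft_torque': array([-0.01870256, -0.00821295, -0.0679798 ]), 'gripper_force': 0.0, 'width': 0.9968366593201533} 0.019
scene {'camera_matrix': array([[448.41588782,   0.        , 317.23746515],
       [  0.        , 448.41588782, 202.38619603],
       [  0.        ,   0.        ,   1.        ]]), 'rvec': array([ 2.2726279 ,  0.64871169, -0.27256274]), 'tvec': array([-0.49449701, -0.23620363,  1.88895808])}
side {'camera_matrix': array([[520.71076252,   0.        , 320.78382408],
       [  0.        , 520.71076252, 198.25125262],
       [  0.        ,   0.        ,   1.        ]]), 'rvec': array([ 0.12974155, -2.7783666 ,  1.35068601]), 'tvec': array([0.58918187, 0.13869423, 1.45960458])}
wrist {'camera_matrix': array([[309.70691629,   0.        , 325.29700599],
       [  0.        , 309.70691629, 200.85202065],
       [  0.        ,   0.        ,   1.        ]]), 'rvec': array([-2.84626248e+00, -2.72656402e-03,  1.69770633e-03]), 'tvec': array([-0.62493504, -0.03759894,  0.39104862])}
```

```bash
python3 - <<'E'
import cv2,numpy as np
a=[cv2.imread(f"pics/{n}0.png") for n in("scene","side","wrist")]
cv2.imwrite("pics/all0.png",np.vstack([np.hstack([cv2.resize(x,(400,250)) for x in a[:2]]),np.hstack([cv2.resize(a[2],(400,250)),np.zeros((250,400,3),np.uint8)])]))
E
```

```text
(no output)
```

View pics/wrist0.png

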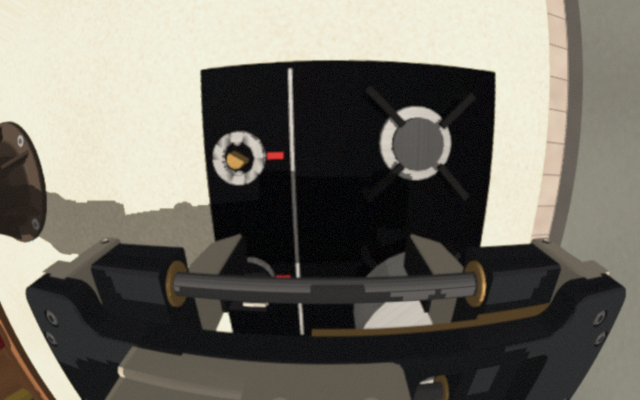

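View pics/side0.png

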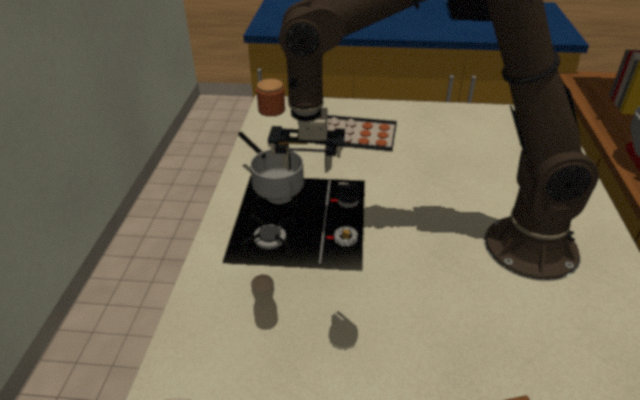

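The wrist view shows the bare spindle's bezel at about (238,157), with its red mark at (275,155). The side view shows the loose knob at about (343,330), the mill at (264,295) and the pan on the right burner.

```bash
cat > h.py <<'E'
import numpy as np,cv2
from cell import sensors, optics, arm
def ray(c,uv,fish=False):
    K=c["camera_matrix"];R=cv2.Rodrigues(c["rvec"])[0];C=-R.T@c["tvec"]
    d=np.array([(uv[0]-K[0,2])/K[0,0],(uv[1]-K[1,2])/K[1,1],1.])
    if fish:
        r=np.hypot(d[0],d[1]); d=np.array([*(d[:2]/max(r,1e-9)*np.sin(r)),np.cos(r)])
    return C,R.T@d
def onz(c,uv,z,fish=False):
    C,d=ray(c,uv,fish); return (C+d*(z-C[2])/d[2]).round(4)
def proj(c,P,fish=False):
    K=c["camera_matrix"];R=cv2.Rodrigues(c["rvec"])[0];p=R@np.array(P)+c["tvec"]
    if fish:
        r=np.hypot(p[0],p[1]);t=np.arctan2(r,p[2]);q=p[:2]/max(r,1e-9)*t
    else:q=p[:2]/p[2]
    return q*K[0,0]+K[:2,2]
E
python3 - <<'E'
from h import *
w=optics.calibration("wrist");s=optics.calibration("side")
print("campos",ray(w,(0,0))[0])
print("bezel w",onz(w,(238,157),.027,True),"red",onz(w,(275,155.5),.012,True), "side",onz(s,(346,236),.027))
print("knob side",onz(s,(343,330),.026),"mill",onz(s,(264,320),0))
E
```

```text
campos [0.62539904 0.07891013 0.38426426]
bezel w [0.5208 0.0248 0.027 ] red [0.5636 0.0235 0.012 ] side [0.5179 0.0268 0.027 ]
knob side [0.5058 0.35   0.026 ] mill [0.7    0.3176 0.    ]
```

View pics/scene0.png

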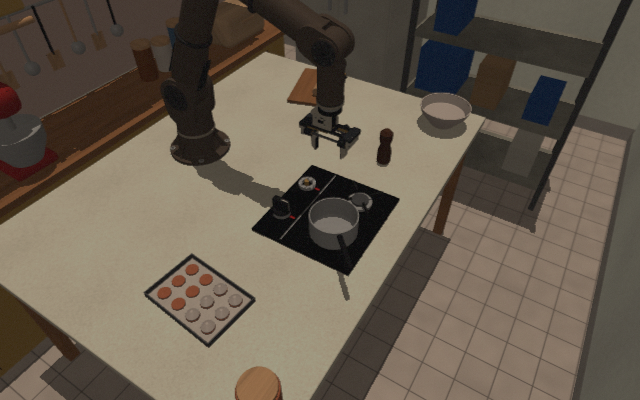

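The scene view confirms the layout: the bare control is at (307,184), the fitted knob at (282,208) and the mill at (385,146). The loose knob is hidden behind the gripper. I'll move the wrist camera over it.

Request:
arm_command(deltas=[0,0,0,-0.12,0.27,0,91,0,0,0,-0.12,0.27,0,91,0,0,0,-0.12,0.27,0,91,0,0,0,-0.12,0.27,0,91,0,0,0,-0.12,0.27,0,91,0,0,0,-0.12,0.27,0,91,0,0,0,-0.12,0.27,0,91,0,0,0,-0.12,0.27,0,91,0,0,0,-0.12,0.27,0,91,0,0,0,-0.12,0.27,0,91])

```text
clock: 1.15
position: [0.5058, 0.2684, 0.2456]
ee_rot: [2.224, 2.218, -0.001]
force: [-0.5, -0.7, 0.5]
width: 0.991
gripper_force: 0.0
```

```bash
python3 - <<'E'
from h import *
import pickle
s=sensors.observe();w=optics.calibration("wrist");im=optics.get_image("wrist")
cv2.imwrite("pics/w1.png",im);pickle.dump(w,open("w1.pkl","wb"))
print(s["position"],s["ee_rot"],s["clock"],proj(w,(.506,.35,.066),True))
u,v=proj(w,(.506,.35,.066),True).astype(int)
c=im[max(v-65,0):v+65,max(u-75,0):u+75];print(max(u-75,0),max(v-65,0))
cv2.imwrite("pics/w1c.png",np.hstack([cv2.resize(c,None,fx=3.5,fy=3.5,interpolation=cv2.INTER_CUBIC)]))
E
```

```text
[0.50577195 0.26835037 0.24562571] [ 2.22400701e+00  2.21807344e+00 -7.00319170e-04] 1.15 [324.70059255 106.6493763 ]
249 41
```

View pics/w1c.png

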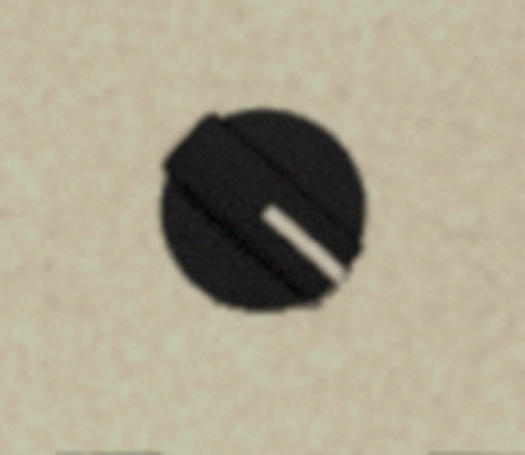

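The crop shows the knob from straight above: skirt centre at about (264,210), and the white pointer running from (267,211) to (343,277), so it points roughly -40° from +x. Next I'll measure it precisely, along with the spindle's flat from the first picture.

```bash
python3 - <<'E'
from h import *
import pickle
w=pickle.load(open("w1.pkl","rb"));im=cv2.imread("pics/w1.png");g=im.max(2)
m=((g<75)*255).astype(np.uint8);m[:41]=0;m[170:]=0;m[:,:249]=0;m[:,400:]=0
cs=cv2.findContours(m,0,cv2.CHAIN_APPROX_NONE)[0];k=max(cs,key=cv2.contourArea)
k=cv2.convexHull(k); (c,r)=cv2.minEnclosingCircle(k);print(c,r)
P=np.array([onz(w,q[0],.026,True)[:2] for q in k]);print("skirt",P.min(0),P.max(0),(P.min(0)+P.max(0))/2)
f=np.zeros_like(m);cv2.drawContours(f,[k],-1,255,-1);f=cv2.erode(f,np.ones((3,3)))
ys,xs=np.where((f>0)&(g>90));W=np.array([onz(w,(x,y),.066,True)[:2] for x,y in zip(xs,ys)])
l=cv2.fitLine(W.astype(np.float32),cv2.DIST_L2,0,.01,.01).ravel();print(len(W),l,"yaw",np.arctan2(l[1],l[0]), W.mean(0), W.min(0),W.max(0))
E
```

```text
(323.27215576171875, 100.13583374023438) 30.270885467529297
skirt [0.472  0.3244] [0.5371 0.3895] [0.50455 0.35695]
139 [ 0.7464522 -0.665439   0.5161144  0.3471734] yaw -0.7280818 [0.51611439 0.34717338] [0.5053 0.3363] [0.5277 0.3568]
```

```bash
python3 - <<'E'
from h import *
print(sensors.observe()["joints"].round(3))
im=cv2.imread("pics/wrist0.png")
c=im[120:195,195:300]
cv2.imwrite("pics/sp0.png",cv2.resize(c,None,fx=7,fy=7,interpolation=cv2.INTER_CUBIC))
E
```

```text
[-0.53   0.353 -0.07   1.699  0.028  1.09  -0.611]
```

View pics/sp0.png

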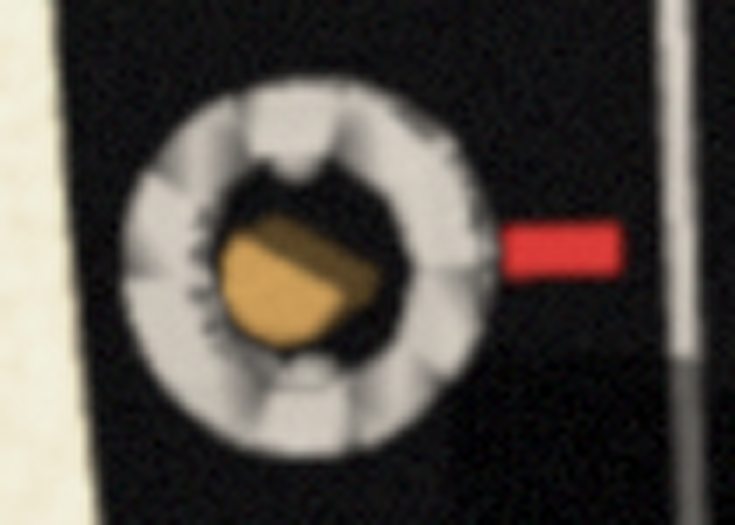

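The bright D on the spindle tip has its flat edge running from (235,235) to (345,295) in the crop, with the normal pointing up and to the right. That puts the spindle at about 1.05 rad. I'll hover over the knob and refine the control geometry in the meantime.

Request:
arm_command(deltas=[0,0,0.537,0,0.087,-0.1,91,0,0,0.537,0,0.087,-0.1,91,0,0,0.537,0,0.087,-0.1,91,0,0,0.537,0,0.087,-0.1,91,0,0,0.537,0,0.087,-0.1,91,0,0,0.537,0,0.087,-0.1,91,0,0,0.537,0,0.087,-0.1,91,0,0,0.537,0,0.087,-0.1,91])

```text
clock: 2.0
position: [0.5056, 0.3562, 0.1457]
ee_rot: [1.124, 2.934, -0.0]
force: [1.0, 0.5, -0.2]
width: 0.99
gripper_force: 0.0
```

```bash
python3 - <<'E'
from h import *
s=sensors.observe();print(s["position"],s["joints"].round(3))
R=cv2.Rodrigues(s["ee_rot"])[0];print("tool y dir",np.arctan2(R[1,1],R[0,1]),"z",R[:,2])
# image0 calibration
w={"camera_matrix":np.array([[309.70691629,0,325.29700599],[0,309.70691629,200.85202065],[0,0,1]]),"rvec":np.array([-2.84626248,-2.72656402e-03,1.69770633e-03]),"tvec":np.array([-0.62493504,-0.03759894,0.39104862])}
im=cv2.imread("pics/wrist0.png").astype(int)
f=lambda u,v:(195+u/7-.5,120+v/7-.5)
b,g,r=im[...,0],im[...,1],im[...,2]
red=(r>150)&(g<110)&(b<110);red[:120]=0;red[195:]=0;red[:,:195]=0;red[:,300:]=0
ys,xs=np.where(red);R0=onz(w,(xs.mean(),ys.mean()),.012,True);print("red",R0)
m=((r>140)&(g>130)&(b>110)).astype(np.uint8)*255;q=np.zeros_like(m);q[126:190,209:268]=m[126:190,209:268]
k=cv2.convexHull(np.vstack([c for c in cv2.findContours(q,0,1)[0] if cv2.contourArea(c)>5]))
P=np.array([onz(w,p[0],.027,True)[:2] for p in k]);print("bezel top",P.min(0),P.max(0),(P.min(0)+P.max(0))/2,cv2.fitEllipse(P.astype(np.float32)*1000))
br=((r>150)&(r-b>60)&(g>110)).astype(np.uint8);br[:120]=0;br[195:]=0;br[:,:215]=0;br[:,255:]=0
ys,xs=np.where(br);W=np.array([onz(w,(x,y),.037,True)[:2] for x,y in zip(xs,ys)]);print("brass",len(W),W.mean(0))
a=onz(w,f(235,235),.037,True);c=onz(w,f(345,295),.037,True);d=c-a
print("edge",a,c,"normal",np.arctan2(d[0],-d[1]))
s_=optics.calibration("side");print("pan",onz(s_,(278,180),.09))
E
```

```text
[0.50560253 0.35617868 0.14571166] [-0.511  0.537 -0.276  1.687  0.174  0.942 -0.014]
tool y dir 0.8389259366062832 z [ 4.27612545e-05 -1.92605567e-05 -9.99999999e-01]
red [0.5632 0.0237 0.012 ]
bezel top [ 0.4879 -0.0085] [0.5528 0.0549] [0.52035 0.0232 ] ((520.3600463867188, 23.474388122558594), (62.78939437866211, 65.84746551513672), 121.06404113769531)
brass 148 [0.51790068 0.02121419]
edge [0.5116 0.0313 0.037 ] [0.5304 0.0207 0.037 ] normal 1.0573972757115755
pan [ 0.7341 -0.1357  0.09  ]
```

The control is at about (0.5197, 0.0236), the mark lies along +x, and the spindle is at about 1.06 rad. I'll descend and grip.

Request:
arm_command(deltas=[0,0,0,-0.001,0.001,-0.04,91,0,0,0,-0.001,0.001,-0.07,91,0,0,0,-0.001,0.001,-0.094,91,0,0,0,-0.001,0.001,-0.094,91,0,0,0,-0.001,0.001,-0.094,15,0,0,0,-0.001,0.001,-0.094,15,0,0,0,-0.001,0.001,-0.094,15,0,0,0,-0.001,0.001,-0.094,15,0,0,0,-0.001,0.001,-0.094,15,0,0,0,-0.001,0.001,-0.094,15,0,0,0,-0.001,0.001,-0.094,15], force=35)

```text
clock: 3.1
position: [0.5041, 0.358, 0.0518]
ee_rot: [1.118, 2.936, 0.0]
force: [-0.1, -1.0, -0.1]
width: 0.434
gripper_force: 0.0
```

Request:
arm_command(deltas=[0,0,0,0,0,0,15,0,0,0,0,0,0,15,0,0,0,0,0,0,15,0,0,0,0,0,0,15])

```text
clock: 3.5
position: [0.504, 0.358, 0.0517]
ee_rot: [-1.117, -2.936, -0.0]
force: [0.7, 0.1, 0.3]
width: 0.26
gripper_force: 34.9
```

Request:
arm_command(deltas=[0,0,0,0,0,0.05,15,0,0,0,0,0,0.1,15,0,0,0.9,0.054,-0.264,0.1,15,0,0,0.9,0.054,-0.264,0.1,15,0,0,0.9,0.054,-0.264,0.1,15,0,0,0.9,0.054,-0.264,0.1,15,0,0,0.9,0.054,-0.264,0.1,15,0,0,0.9,0.054,-0.264,0.1,15,0,0,0.9,0.054,-0.264,0.1,15,0,0,0.9,0.054,-0.264,0.1,15,0,0,0.9,0.054,-0.264,0.1,15,0,0,0.9,0.054,-0.264,0.1,15,0,0,0.9,0.054,-0.264,0.1,15])

```text
clock: 4.8
position: [0.5579, 0.0936, 0.1515]
ee_rot: [1.058, -2.958, -0.0]
force: [0.5, -0.0, -1.6]
width: 0.257
gripper_force: 34.9
```

Request:
arm_command(deltas=[0,0,0.236,0,0,0,15,0,0,0.236,0,0,0,15,0,0,0.236,0,0,0,15,0,0,0.236,0,0,0,15,0,0,0.236,0,0,0,15,0,0,0.236,0,0,0,15,0,0,0.236,0,0,0,15])

```text
clock: 5.5
position: [0.558, 0.0941, 0.1518]
ee_rot: [-1.582, 2.714, -0.0]
force: [0.5, 0.4, -1.4]
width: 0.26
gripper_force: 34.9
```

```bash
python3 - <<'E'
from h import *
import pickle
s=sensors.observe();w=optics.calibration("wrist");im=optics.get_image("wrist")
cv2.imwrite("pics/w2.png",im);pickle.dump(w,open("w2.pkl","wb"))
R=cv2.Rodrigues(s["ee_rot"])[0]
print(s["position"],s["joints"].round(3),"knob yaw",np.arctan2(R[1,1],R[0,1])-np.pi/2,R[:,2],s["force"])
u,v=proj(w,(.5197,.0236,.037),True);print(u,v)
u,v=int(u),int(v);x0,y0=max(u-65,0),max(v-60,0);print(x0,y0)
c=im[y0:v+60,x0:u+65]
a=cv2.resize(c,None,fx=4,fy=4,interpolation=cv2.INTER_CUBIC)
o=np.zeros((600,800,3),np.uint8);a=a[:600];o[:a.shape[0],:a.shape[1]]=a
t=cv2.resize(im,(270,169));o[:169,530:800]=t;cv2.imwrite("pics/w2c.png",o)
E
```

```text
[0.55798539 0.09405556 0.15180403] [ 0.234  0.537 -0.704  1.789  0.414  0.968  1.986] knob yaw 1.0556543115497874 [ 7.77933773e-05 -1.28751826e-04 -9.99999989e-01] [ 0.45847231  0.36635976 -1.37683328]
324.15682263748204 107.32415016670573
259 47
```

View pics/w2c.png

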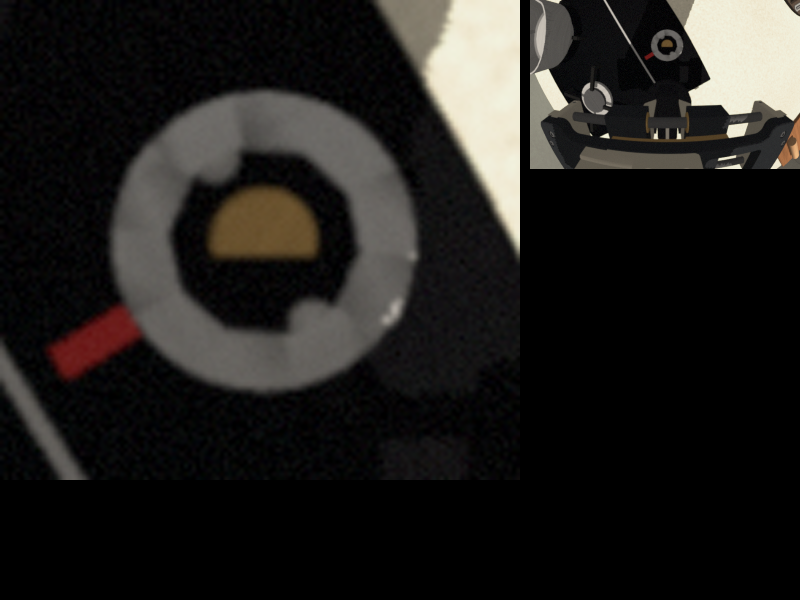

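The flat is horizontal in the crop, from (208,258) to (320,258), and faces the tool, so the knob is aligned with it. The D's axis is at about (264,243). Now the exact position of the axis.

```bash
python3 - <<'E'
from h import *
import pickle
w=pickle.load(open("w2.pkl","rb"))
f=lambda u,v:(259+u/4-.375,47+v/4-.375)
A=onz(w,f(264,242.7),.037,True);l=onz(w,f(208,258),.037,True);r=onz(w,f(320,258),.037,True)
print("axis",A,"w",np.linalg.norm(r-l)); d=r-l;n=np.arctan2(d[0],-d[1]);print("flat normal",n,n+np.pi)
print("bezel",onz(w,f(264,240),.027,True),"rad",[np.linalg.norm(onz(w,f(*p),.027,True)-onz(w,f(264,240),.027,True)) for p in((110,240),(418,240))])
E
```

```text
axis [0.5194 0.0238 0.037 ] w 0.022611943746613152
flat normal -2.0839085043972956 1.0576841491924975
bezel [0.5191 0.0232 0.027 ] rad [np.float64(0.03239891973507761), np.float64(0.032490152354213445)]
```

Request:
arm_command(deltas=[0,0,0,-0.039,-0.071,0,15,0,0,0,-0.039,-0.071,0,15,0,0,0,-0.039,-0.071,-0.03,15,0,0,0,-0.039,-0.071,-0.055,15,0,0,0,-0.039,-0.071,-0.058,15,0,0,0,-0.039,-0.071,-0.058,15,0,0,0,-0.039,-0.071,-0.058,15,0,0,0,-0.039,-0.071,-0.058,15])

```text
clock: 6.35
position: [0.5199, 0.0235, 0.0949]
ee_rot: [-1.584, 2.711, -0.001]
force: [-0.0, 0.3, -1.6]
width: 0.258
gripper_force: 34.9
```

Request:
arm_command(deltas=[0,0,0,0,0,-0.002,15,0,0,0,0,0,-0.004,15,0,0,0,0,0,-0.006,15,0,0,0,0,0,-0.008,15,0,0,0,0,0,-0.009,15,0,0,0,0,0,-0.009,15])

```text
clock: 6.95
position: [0.5189, 0.023, 0.0845]
ee_rot: [1.584, -2.713, -0.0]
force: [0.1, 0.4, -1.0]
width: 0.253
gripper_force: 34.9
```

No resistance 4 mm below the tip height, so it's sliding on. Continuing down.

Request:
arm_command(deltas=[0,0,0,0,0,-0.002,15,0,0,0,0,0,-0.004,15,0,0,0,0,0,-0.006,15,0,0,0,0,0,-0.008,15,0,0,0,0,0,-0.009,15,0,0,0,0,0,-0.009,15])

```text
clock: 7.55
position: [0.5192, 0.0229, 0.0758]
ee_rot: [-1.584, 2.713, -0.0]
force: [-0.9, -1.2, 1.5]
width: 0.259
gripper_force: 34.9
```

Request:
arm_command(deltas=[0,0,0,0,0,-0.002,15,0,0,0,0,0,-0.004,15,0,0,0,0,0,-0.005,15,0,0,0,0,0,-0.006,15,0,0,0,0,0,-0.006,15])

```text
clock: 8.05
position: [0.5193, 0.0229, 0.0695]
ee_rot: [-1.584, 2.713, 0.0]
force: [4.2, -0.4, -3.6]
width: 0.259
gripper_force: 34.9
```

Request:
arm_command(deltas=[0,0,0,0,0,-0.002,15,0,0,0,0,0,-0.004,15,0,0,0,0,0,-0.005,15,0,0,0,0,0,-0.006,15,0,0,0,0,0,-0.006,15])

```text
clock: 8.55
position: [0.5184, 0.023, 0.0646]
ee_rot: [1.584, -2.712, 0.001]
force: [-6.5, -1.6, 16.9]
width: 0.259
gripper_force: 34.9
```

Request:
arm_command(deltas=[0,0,0,0,0,-0.001,15,0,0,0,0,0,-0.001,15,0,0,0,0,0,-0.001,15])

```text
clock: 8.85
position: [0.5184, 0.023, 0.0645]
ee_rot: [1.584, -2.712, 0.002]
force: [-10.9, -2.4, 30.9]
width: 0.258
gripper_force: 35.0
```

It's at a hard stop at the expected seated height. Next I'll ease off the pressure, grip harder and turn clockwise.

Request:
arm_command(deltas=[0,0,0,0,0,0.002,15,0,0,0,0,0,0.002,15,0,0,-0.06,0,0,0.002,15,0,0,-0.12,0,0,0.002,15,0,0,-0.18,0,0,0.002,15,0,0,-0.24,0,0,0.002,15,0,0,-0.3,0,0,0.002,15,0,0,-0.36,0,0,0.002,15,0,0,-0.42,0,0,0.002,15,0,0,-0.48,0,0,0.002,15,0,0,-0.54,0,0,0.002,15,0,0,-0.6,0,0.001,0.002,15,0,0,-0.6,0,0.001,0.002,15,0,0,-0.6,0,0.001,0.002,15], force=55)

```text
clock: 10.25
position: [0.5193, 0.0235, 0.0647]
ee_rot: [-0.184, 3.136, -0.001]
force: [2.0, -4.2, 1.0]
width: 0.255
gripper_force: 55.0
```

```bash
cat > st.py <<'E'
from h import *
s=sensors.observe();R=cv2.Rodrigues(s["ee_rot"])[0]
print(s["clock"],s["position"].round(4),"knob yaw",round(np.arctan2(R[1,1],R[0,1])-np.pi/2,3),"F",s["force"].round(1),"T",s["ft_torque"].round(2),s["width"],s["joints"].round(2))
E
python3 st.py
```

```text
10.25 [0.5193 0.0235 0.0647] knob yaw 0.117 F [ 2.  -4.2  1. ] T [-0.75 -0.37  0.02] 0.25505677843426783 [ 0.14  0.53 -0.39  1.99  0.32  0.68  1.24]
```

Request:
arm_command(deltas=[0,0,-0.04,0,0,0,15,0,0,-0.08,0,0,0,15,0,0,-0.12,0,0,0,15,0,0,-0.15,0,0,0,15,0,0,-0.15,0,0,0,15,0,0,-0.15,0,0,0,15])

```text
clock: 10.85
position: [0.5193, 0.0234, 0.0647]
ee_rot: [0.187, 3.136, -0.001]
force: [2.3, -4.9, -0.3]
width: 0.258
gripper_force: 55.0
```

```bash
python3 st.py
```

```text
10.85 [0.5193 0.0234 0.0647] knob yaw -0.119 F [ 2.3 -4.9 -0.3] T [-1.09 -0.58  0.15] 0.25803427069702156 [ 0.1   0.52 -0.33  2.    0.27  0.66  1.05]
```

Request:
arm_command(deltas=[0,0,-0.02,0,0,0,15,0,0,-0.04,0,0,0,15,0,0,-0.04,0,0,0,15])

```text
clock: 11.15
position: [0.5193, 0.0233, 0.0647]
ee_rot: [0.287, 3.128, -0.001]
force: [2.5, -5.1, 0.4]
width: 0.259
gripper_force: 55.0
```

```bash
python3 st.py
```

```text
11.15 [0.5193 0.0233 0.0647] knob yaw -0.183 F [ 2.5 -5.1  0.4] T [-1.07 -0.61  0.12] 0.2587554474413933 [ 0.09  0.52 -0.31  2.    0.25  0.66  1.  ]
```

Request:
arm_command(deltas=[0,0,-0.02,0,0,0,15,0,0,-0.04,0,0,0,15,0,0,-0.04,0,0,0,15])

```text
clock: 11.45
position: [0.5194, 0.0233, 0.0647]
ee_rot: [0.383, 3.117, -0.001]
force: [2.6, -6.7, -0.5]
width: 0.259
gripper_force: 55.0
```

```bash
python3 st.py; python3 -c "
from h import *
im=optics.get_image('side');w=optics.get_image('wrist');cv2.imwrite('pics/s3.png',im);cv2.imwrite('pics/w3.png',w)
a=cv2.resize(im[190:265,290:400],(800,300),interpolation=2)
o=np.vstack([cv2.resize(im[195:265,300:395],(400,295),interpolation=2),cv2.resize(w[200:335,250:433],(400,295),interpolation=2)])
cv2.imwrite('pics/c3.png',o)"
```

```text
11.45 [0.5194 0.0233 0.0647] knob yaw -0.244 F [ 2.6 -6.7 -0.5] T [-1.2  -0.72  0.6 ] 0.2591885267130543 [ 0.07  0.52 -0.3   2.    0.24  0.66  0.95]
```

View pics/c3.png

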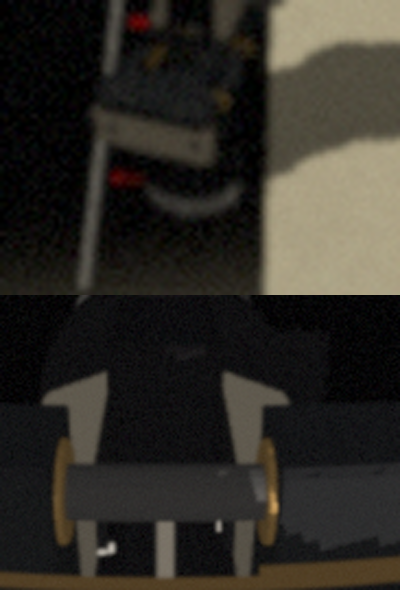

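The torque jumped to 0.6 N·m, so the stop is reached. The picture shows the pads still parallel to the bar and the red mark at (125,178). I'll turn back within the play to yaw 0, release and lift.

Request:
arm_command(deltas=[0,0,0.05,0,0,0,15,0,0,0.1,0,0,0,15,0,0,0.155,0,0,0,15,0,0,0.155,0,0,0,15,0,0,0.155,0,0,0,15])

```text
clock: 12.05
position: [0.5187, 0.0241, 0.0646]
ee_rot: [-0.007, -3.141, -0.001]
force: [0.6, -0.5, 0.1]
width: 0.256
gripper_force: 55.0
```

```bash
python3 st.py
```

```text
12.05 [0.5187 0.0241 0.0646] knob yaw -0.004 F [ 0.6 -0.5  0.1] T [-0.35 -0.06  0.05] 0.25610360496645984 [ 0.12  0.53 -0.36  1.99  0.29  0.67  1.14]
```

Request:
arm_command(deltas=[0,0,0,0,0,0,60,0,0,0,0,0,0,60,0,0,0,0,0,0,60,0,0,0,0,0,0,60,0,0,0,0,0,0,60,0,0,0,0,0,0,60,0,0,0,0,0,0.03,60,0,0,0,0,0,0.07,60,0,0,0,0.06,0,0.12,60,0,0,0,0.08,0,0.14,60,0,0,0,0.08,0,0.14,60,0,0,0,0.08,0,0.14,60,0,0,0,0.08,0,0.14,60])

```text
clock: 13.35
position: [0.5975, 0.024, 0.2035]
ee_rot: [-0.005, -3.139, 0.0]
force: [-0.6, -0.6, -0.0]
width: 0.655
gripper_force: 0.0
```

```bash
python3 st.py; python3 - <<'E'
from h import *
import pickle
w=optics.calibration("wrist");im=optics.get_image("wrist");cv2.imwrite("pics/w4.png",im);pickle.dump(w,open("w4.pkl","wb"))
u,v=proj(w,(.5194,.0237,.079),True).astype(int);x0,y0=max(u-70,0),max(v-60,0);print(u,v,x0,y0)
cv2.imwrite("pics/c4.png",cv2.resize(im[y0:v+60,x0:u+70],None,fx=4,fy=4,interpolation=2))
E
```

```text
13.35 [0.5975 0.024  0.2035] knob yaw -0.003 F [-0.6 -0.6 -0. ] T [ 0.11 -0.04 -0.01] 0.6546173287494175 [ 0.15  0.47 -0.4   1.67  0.2   1.05  1.25]
324 109 254 49
```

View pics/c4.png

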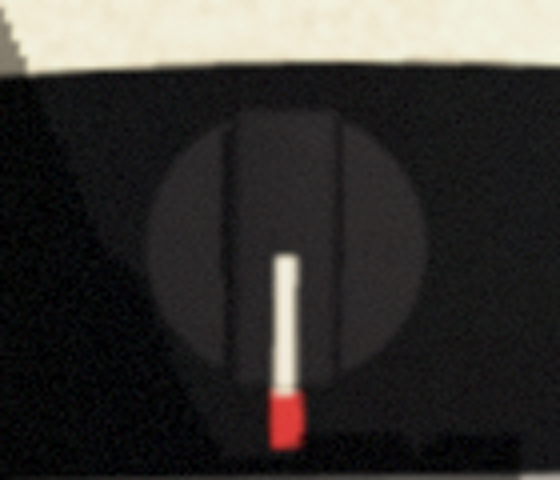

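The knob is seated on its bezel. The white pointer runs from (286,255) to (286,392) in the crop and leads straight into the red mark at (287,420).

```bash
python3 -c "
from cell import arm
print(arm.sign_off())"
```

```text
the job is handed in; nothing more can be done
None
```

The knob is snapped fully home on the spindle and turned clockwise to the off stop, with its pointer on the red mark; I let go and handed the job in at about 13.4 s of the 58 s, without seeing a judging result.

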